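# Zero the belt-tensioner stand and hold its arm cocked past the click

### The arm

A 6-joint arm with a two-finger parallel gripper is mounted at the origin on a cart in front of the work surface, level with it; the furniture and walls round the work are solid. World frame = base frame: x ahead of the robot, y to its left, z up, the work surface at z = 0. Lengths are in m, angles in degrees, forces in N, time in s.
With the tool pointing down it reaches from about 0.3 to 0.75 m from the base axis. Payload 8.5 kg.
Tool frame: the origin (TCP) lies at the very end of the fingers, on their centre line; the grasp point (between the pads) lies env.pinch_z behind it (env.pinch_z is the distance from the TCP to the grasp point, in m); z points along the fingers, y is the line along which they close (so a half turn about z gives the same grasp; the last joint's range is limited). The gripper opens to 85 mm and grips with 20 to 120 N. Pads are 22 mm wide; open, the fingers measure 114 mm over their backs; the gripper's body (76 mm by 85 mm) begins 54 mm behind the grasp point. The pads swing forward as they close: fully open they stand 13 mm farther back than shut.
Start: joints at [58.768, 21.807, 74.336, -0, 83.858, -12.336], TCP at [0.178, 0.52, 0.231] pointing down, gripper open.
Joint ranges: [-178.18, 178.18], [-50.72, 133.34], [12.68, 142.11], [-81.47, 261.47], [9.98, 163.14], [-165.26, 165.26]. Speed limits (degrees/s): [136.94, 136.94, 180, 180, 180, 180].

### API

Orientations are given as a 3x3 rotation matrix whose columns are the frame's x, y, z axes.
In Python, from rig import telemetry, get_image, env gives the robot as it stands. The module is installed in compiled form; this text tells all that it offers.
- The arm moves only by the tool apply_moves, never from a script. Its argument "series" is a list of rows, each a list of 7 numbers: the shift along the tool's x, y, z in mm, then the turn, a rotation vector about the tool's x, y, z in degrees, then the opening, from 0 (shut) to 1 (fully open). A call has 1 to 12 rows; each row shifts and turns the commanded pose from where the row before left it, along the tool's axes as they then stand; what a row does not reach is not made up. A row lasts 1/8 s, in which the tool goes at most 62.5 mm and 10.7 degrees, less where a joint would pass 70% of its speed; a pose out of reach is approached as far as the arm can. A call with a gripper value outside its range is refused whole. The fingers move at their own pace and stop on an object; "grip_force" is the grip in N (left out, the last holds). Time passes only in rows, so rows that do not move let the fingers close. It gives the time, the measured TCP pose, the force, the opening and the grip force at its end, in the units of the state.
- telemetry.observe(): the state, without advancing time (a new reading comes with each control period).
- get_image(name): name is "side" or "top"; returns a dict with "frame" (480x640x3 uint8, red, green, blue), "z_map" (480x640 float32, m along the optical axis (not along the pixel's ray), 0 where there is no reading), "vertical_fov" (degrees; the focal length in pixels is half the picture's height over the tangent of half this angle, whatever the lens; pixels are square), "cx", "cy" (the principal point, pixels), "dist" ([k1, k2, p1, p2, k3] as OpenCV has them; the pictures are not rectified), "eye" and "attitude" of the camera in the world. Camera axes: x right, y up, looking along -z (the intrinsics and any distortion apply to the point x, -y, -z); pixel columns grow to the right and rows downward; lengths in m; the calibration is good to about 2 mm. A picture is of the moment at which its call begins.
- env.close_job(): hands the job in; it is judged then, once.
The state is a dict: "time_s": time; "q": joint angles; "qvel": joint speeds; "joint_efforts": joint torques, N m; "position": TCP position; "tool_rot": TCP orientation; "ft_force": force on the tool from outside, world axes, zero at the start; "wrist_torque": the same for the moment, N m; "grip_width": finger opening in m; "gripper_force": force on a finger pad.
Only numpy, scipy, OpenCV 4.12 (cv2) and the standard library are available. Lean on these libraries where they do the work, as an engineer would, in place of code of your own. Each camera call takes 0.05 s, during which the arm holds its last target. There are 200 camera calls.

### The job

Get the belt-tensioner stand ready for a belt: turn the round tare knob until its pointer stands on the long zero mark and let go of it; only then push the sprung tensioner arm back by its idler roller, past the ratchet click, until the tip of the arm lies between the two black hold lines on the plate. Finish while still holding the arm there with the fingers against its spring (not let go, not resting on the pawl, knob still at zero), and leave the tin, the vial and the hex key where they are.

Things in the scene. Friction and masses are not known exactly. Their poses are not given: they have to be found in the camera images.
- stand: Fixed aluminium plate, 180 x 300 mm, top 12 mm above the worktop, with knob drum (+y) and tensioner arm (-y). Origin: on the worktop under the arm's pivot; z up; x from front edge (-85 mm) to back edge (+95), y along the long side (+-150). Pawl and guide behind the pivot: x 36 to 106 mm, y = 0, up to z = 39 mm; pivot cap up to 52 mm.
- tare_knob (a joint): Angle of the tare knob in rad, axis vertical: 0 = pointer on the zero mark, positive = counter-clockwise seen from above. Range -1.8 to 1.8; starts between 0.5 and 1.4. It turns stiffly (friction about 0.04 N m) and stays where it is left.
- knob_top (a point): Centre of the top of the fluted black tare knob, at (-20, 98) mm in the stand's x, y. Knob 40 mm in diameter, 30 mm tall (z 46 to 76 mm). At its foot a white pointer bar 4.5 mm wide (top at z = 46 mm) reaches 34 mm from the axis (white line above it on the top), over the grey dial drum (84 mm in diameter, top at z = 42 mm).
- dial_zero (a point): The zero mark on the drum's top, z = 42 mm, 36 mm from the knob's axis on the stand's -x side: the long, broad black mark, continued down the drum's front. Short thin ticks every 0.35 rad on either side.
- tensioner_arm (a joint): Angle of the sprung arm in rad, vertical axis at the stand's origin: 0 = relaxed, positive = pushed back (counter-clockwise from above), end stop 0.98. The arm points along -2.007 + angle (rad, from the stand's x axis towards its y axis). Hold lines at 0.66 and 0.88. Spring: 2 N at the roller at 0, 7 N at 0.77; 2 to 3 N more while the tooth lifts the pawl (0.2 to 0.5).
- pawl (a joint): Slide of the ratchet pawl in m: 0 = dropped in, up to about 0.006 while the arm's tooth passes it; its spring (2 to 4 N) returns it. It drops behind the tooth (the click) at about 0.55 rad of the arm; from then on the arm, if let go, comes to rest on the pawl at about 0.57.
- idler: Grey idler roller upright on the end of the arm, 105 mm from the pivot; 29 mm in diameter (flanges 32), z = 31 to 76 mm above the worktop, bolt head 4 mm higher; it spins stiffly on its upright axis. Origin: centre of its underside; x axis outward along the arm at the start, then spins with the roller. The steel bar below is 16 mm wide, top at z = 30 mm; its narrow tip ends 126 mm from the pivot.
- hold_mid (a point): Point on the plate's top (z = 12 mm) midway between the two black hold lines, 138 mm from the pivot. The lines are 20 mm long and 3.5 mm wide, radial to the pivot, about 30 mm apart, just beyond the arm's tip.
- terminal_tin: Bystander: loose screw tin, 64 mm in diameter, 42 mm tall, right of the stand. Origin: centre of its underside.
- vial_0: Bystander: loose capped vial standing upright, 24 mm in diameter, 62 mm tall, left of the stand. Origin: centre of its underside.
- hex_key: Bystander: loose hex key lying flat in front of the stand, 32 x 104 x 8 mm. Origin: centre of its underside.

How it is judged (in metres and radians):
On the way, in this order (a step that is already met when the one before it is completed fails the run):
1. the tare knob's pointer stands on the zero mark (within 5 degrees) while the arm is still relaxed (value of joint tare_knob between -0.087 and 0.087 rad and value of joint tensioner_arm below 0.1 rad), for 0.3 s.
2. the arm has been pushed past the click and the pawl has dropped behind its tooth (value of joint tensioner_arm above 0.6 rad and value of joint pawl below 0.0015 m), for 0.1 s.
At the end, for the whole second after the job is handed in: The fingers still press on the idler roller with more than 2 N and hold the arm between the hold lines (0.64 to 0.90 rad), clear of the pawl, which has dropped in behind the tooth; the tare knob still reads zero within 0.1 rad (value of joint tensioner_arm between 0.64 and 0.9 rad and value of joint pawl below 0.0015 m and contact force between the fingers and idler above 2 N and value of joint tare_knob between -0.1 and 0.1 rad); the arm keeps its last pose, push and grip.
It fails at once if the tin, the vial or the hex key is moved more than 20 mm (distance of any of terminal_tin, vial_0, hex_key from where it was at the start of the episode above 0.02 m).
It also fails if it takes over 58 s, if anything falls off the work surface, if the arm or the gripper's body presses on something with over 40 N, if the wrist force passes 120 N, or if a joint passes its speed limit or range.

## Working session

There is one attempt and no reset: what is moved stays moved. The work goes in short steps, Python scripts to look and compute and a tool call to move; the robot and the scene stay as the last step left them, time stands still between calls to the robot, and variables do not carry over. Pictures are saved under pics/ and viewed, at most 10 in all, crops included, and the job is handed in when it is done.

Besides the shell and the picture viewer there is one more tool, called as name(argument=value, ...), one argument or row to a line, values as JSON. apply_moves: Moves the arm, as the interface text tells. Its arguments: {"type":"object","properties":{"series":{"type":"array"},"grip_force":{"type":"number"}},"required":["series"]}

```bash
mkdir -p pics
cat > h.py <<'E'
import numpy as np, cv2
from rig import telemetry, get_image, env
def K(im):
    f=240/np.tan(np.radians(im['vertical_fov'])/2)
    return np.array([[f,0,im['cx']],[0,f,im['cy']],[0,0,1.]])
def rays(im,px):
    u=cv2.undistortPoints(np.array(px,float).reshape(-1,1,2),K(im),np.array(im['dist'],float)).reshape(-1,2)
    d=np.c_[u[:,0],-u[:,1],-np.ones(len(u))]
    return d@np.array(im['attitude']).T   # scaled so depth=1
def onz(im,px,z):
    d=rays(im,px);e=np.array(im['eye']);return e+d*((z-e[2])/d[:,2])[:,None]
def bydepth(im,px):
    px=np.array(px,int).reshape(-1,2);return np.array(im['eye'])+rays(im,px)*im['z_map'][px[:,1],px[:,0]][:,None]
def proj(im,P):
    c=(np.atleast_2d(P)-np.array(im['eye']))@np.array(im['attitude'])
    c=c*[1,-1,-1]
    return cv2.projectPoints(c,np.zeros(3),np.zeros(3),K(im),np.array(im['dist'],float))[0].reshape(-1,2)
E
python3 - <<'E'
from h import *
print(env.pinch_z); s=telemetry.observe(); print({k:np.round(v,3).tolist() for k,v in s.items()})
for n in('side','top'):
    im=get_image(n); cv2.imwrite(f'pics/{n}0.png',im['frame'][...,::-1]); print(n,im['vertical_fov'],im['eye'],np.round(im['attitude'],3).tolist(),im['dist'])
E
```

```text
0.0187
{'time_s': 0.0, 'q': [58.77, 21.841, 74.386, 0.001, 83.858, -12.335], 'qvel': [0.016, 0.041, 0.147, 0.03, 0.171, 0.043], 'joint_efforts': [-0.001, -44.846, -23.128, -0.0, 0.005, 0.0], 'position': [0.178, 0.52, 0.231], 'tool_rot': [[-0.946, 0.324, -0.001], [0.324, 0.946, -0.001], [0.0, -0.001, -1.0]], 'ft_force': [0.997, -0.231, -0.119], 'wrist_torque': [-0.003, -0.013, -0.017], 'gripper_force': 0.0, 'grip_width': 0.085}
side 48.48972661845197 [0.3534213  0.84122319 0.38053033] [[-0.975, 0.079, -0.209], [-0.223, -0.339, 0.914], [0.001, 0.937, 0.348]] [-0.12448931  0.          0.          0.          0.        ]
top 56.121467162639775 [0.34519842 0.07645729 0.99014757] [[-0.003, 0.986, -0.169], [-1.0, -0.003, 0.001], [0.0, 0.169, 0.986]] [-0.00962966  0.          0.          0.          0.        ]
```

View pics/top0.png

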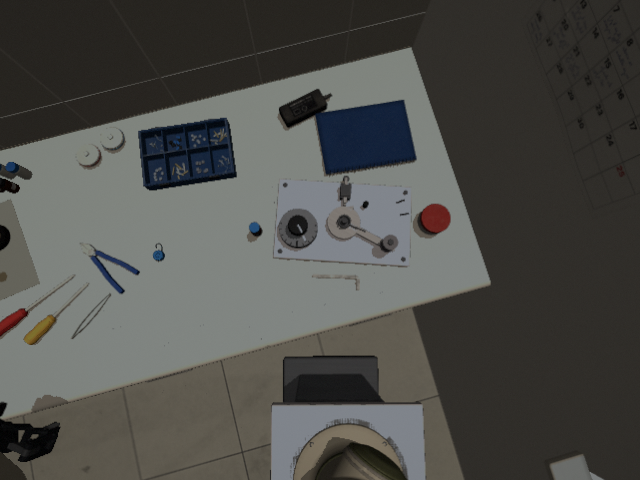

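View pics/side0.png

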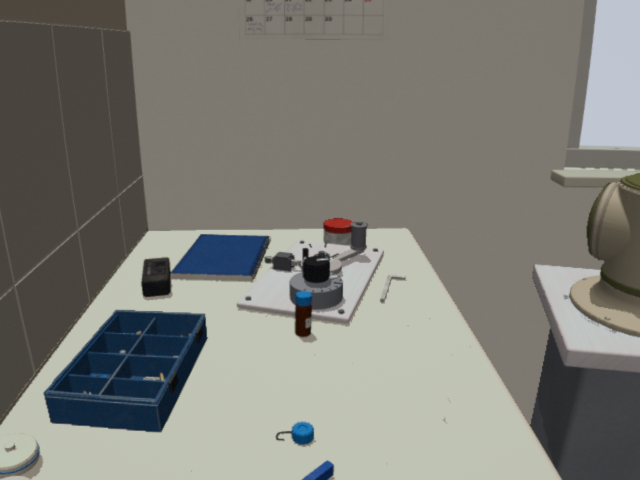

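The top view shows the plate at (275–411, 180–265), the knob at (297,228) with its pointer to the lower right, the pivot at (343,222), the idler at (389,243), the vial at (255,229), the tin at (435,218) and the hex key at (337,278).

Run:
```python
from h import *
im=get_image('top'); F=im['frame']
lab=F.astype(int)
print(F[255,340],F[300,300],F[228,289])
# plate: bluish vs greenish table
m=((lab[...,2]-lab[...,0]>-2)&(lab.min(2)>90)).astype(np.uint8); m[:170]=0;m[275:]=0;m[:,:265]=0;m[:,420:]=0
m=cv2.morphologyEx(m,cv2.MORPH_OPEN,np.ones((3,3)))
c=max(cv2.findContours(m,0,2)[0],key=cv2.contourArea); r=cv2.minAreaRect(c)
b=cv2.boxPoints(r); P=onz(im,b,.012); print(b.round(1).tolist(),P.round(4).tolist(),[np.linalg.norm(P[i]-P[i-1]).round(4) for i in range(4)])
ctr=P.mean(0); e=max([P[i]-P[i-1] for i in range(4)],key=np.linalg.norm)[:2]; e/=np.linalg.norm(e); e*=np.sign(e[1])
yaw=np.arctan2(-e[0],e[1]); R=np.array([[np.cos(yaw),-np.sin(yaw)],[np.sin(yaw),np.cos(yaw)]])
o=ctr[:2]-R@[.005,0]; print('yaw',np.degrees(yaw),'origin',o)
for n,l,z in(('knob',(-.02,.098),.076),('pivot',(0,0),.052),('idler',tuple(.105*np.array([np.cos(-2.007),np.sin(-2.007)])),.08),('zero',(-.056,.098),.042)):
    w=np.r_[o+R@l,z]; print(n,w.round(4),proj(im,w).round(1))
for n,sl in(('knob',(slice(190,262),slice(262,334))),('idler',(slice(205,265),slice(350,420)))):
    cr=cv2.resize(F[sl],None,fx=8,fy=8,interpolation=cv2.INTER_CUBIC); cv2.imwrite(f'pics/{n}1.png',cr[...,::-1])
for n,z,mk in(('vial',.062,(lab[...,2]-lab[...,0]>50)),('tin',.042,(lab[...,0]-lab[...,2]>70))):
    k=mk.astype(np.uint8); k[:200]=0;k[240:]=0;k[:,:240]=0;k[:,460:]=0;M=cv2.moments(k); q=[M['m10']/M['m00'],M['m01']/M['m00']];print(n,q,onz(im,q,z))
print('hex',onz(im,[[313,276],[358,278],[358,290]],.004))
```

```text
[128 133 140] [129 134 130] [10  8 10]
[[265.0, 170.0], [419.0, 170.0], [419.0, 274.0], [265.0, 274.0]] [[0.6558, 0.1778, 0.012], [0.6548, -0.1701, 0.012], [0.4202, -0.1598, 0.012], [0.4212, 0.1745, 0.012]] [np.float64(0.2346), np.float64(0.3479), np.float64(0.2349), np.float64(0.3343)]
yaw -0.15611536369063547 origin [0.53299444 0.00561727]
knob [0.5133 0.1037 0.076 ] [[296.9 226.8]]
pivot [0.533  0.0056 0.052 ] [[343.4 219.6]]
idler [ 0.4884 -0.0894  0.08  ] [[391.1 238.2]]
zero [0.4773 0.1038 0.042 ] [[297.3 246.4]]
vial [253.75324675324674, 227.2207792207792] [[0.51530495 0.19444256 0.062     ]]
tin [435.08620689655174, 217.96743295019158] [[ 0.5380597  -0.19243876  0.042     ]]
hex [[ 0.417155    0.07030923  0.004     ]
 [ 0.41249484 -0.02798145  0.004     ]
 [ 0.38646509 -0.0274439   0.004     ]]
```

View pics/knob1.png

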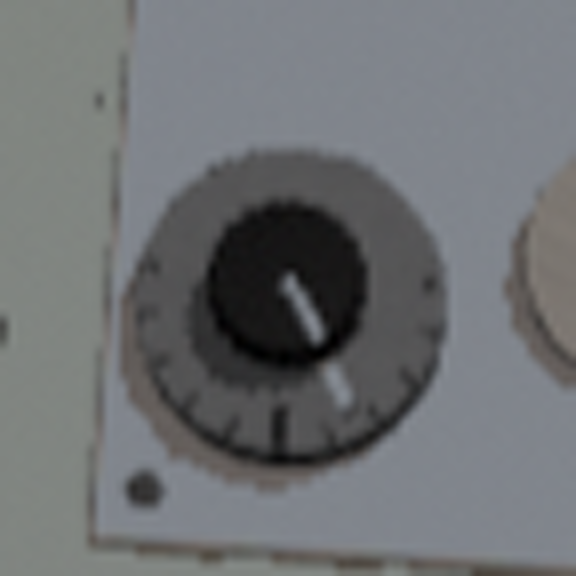

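View pics/idler1.png

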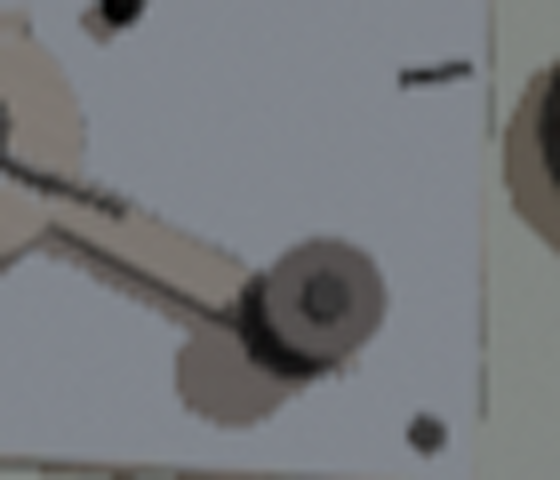

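Crops: knob top centre is at about crop (287,276), pointer tip (347,405), zero mark (280,408–455). The idler top is at (325,298), with one hold line at (435,75). The plate mask bled over the table, so I'll fit the stand from the knob, idler and corner screws.

```bash
cat > st.py <<'E'
from h import *
im=get_image('top'); F=im['frame']
k=lambda x,y:[(x+.5)/8-.5+262,(y+.5)/8-.5+190]
i=lambda x,y:[(x+.5)/8-.5+350,(y+.5)/8-.5+205]
g=lambda p,z:onz(im,[p],z)[0]
knob=g(k(287,276),.076); idl=g(i(325,299),.080); s1=g(k(145,489),.013); s2=g(i(427,433),.013)
a=np.array([[-.02,.098],[.105*np.cos(-2.007),.105*np.sin(-2.007)]])
da=a[0]-a[1]; dw=(knob-idl)[:2]
yaw=np.arctan2(dw[1],dw[0])-np.arctan2(da[1],da[0])
R=np.array([[np.cos(yaw),-np.sin(yaw)],[np.sin(yaw),np.cos(yaw)]])
o=((knob+idl)[:2]-R@(a.sum(0)))/2
def W(l,z): return np.r_[o+R@np.array(l),z]
E
python3 - <<'E'
from st import *
print('knob',knob,'idl',idl,'dist',np.linalg.norm(dw),np.linalg.norm(da)); print('yaw',np.degrees(yaw),'o',o)
ds=s1-s2; print('screw yaw',np.degrees(np.arctan2(-ds[0],ds[1])),np.linalg.norm(ds), 'screw loc',[(R.T@(s[:2]-o)).round(4) for s in(s1,s2)])
tip=g(k(346,403),.046); mid=g(k(325,365),.046); z=g(k(280,410),.042); z2=g(k(279,445),.042)
for n,p in(('tip',tip),('mid',mid),('zero',z),('zero2',z2)):
    l=R.T@(p[:2]-knob[:2]); print(n,l.round(4),np.linalg.norm(l).round(4),'ang',(np.arctan2(l[1],l[0])-np.pi+np.pi)%(2*np.pi)-np.pi)
print('pivot',g([343.5,222],.052)[:2],'hold line',[(np.arctan2(*(R.T@(g(i(*p),.012)[:2]-o))[::-1])+2.007) for p in((405,79),(470,70))])
# depth check
u=np.round(proj(im,[knob,idl])).astype(int); print(bydepth(im,u+[[0,-4],[3,0]]))
S=get_image('side'); u=np.round(proj(S,[knob,idl])); print('side proj',u.tolist())
cv2.imwrite('pics/side2.png',cv2.resize(S['frame'][205:325,240:400],None,fx=5,fy=5,interpolation=cv2.INTER_CUBIC)[...,::-1])
E
```

```text
knob [0.519108   0.10249514 0.076     ] idl [ 0.48060855 -0.08727293  0.08      ] dist 0.19363400405251216 0.19469829461815324
yaw -4.280019990778927 o [0.53184419 0.00379734]
screw yaw -3.9105221937752246 0.2695586654302039 screw loc [array([-0.0701,  0.1343]), array([-0.0684, -0.1352])]
tip [-0.0274 -0.017 ] 0.0322 ang 0.5535761903954457
mid [-0.0176 -0.0106] 0.0206 ang 0.542401239930836
zero [-0.03    0.0005] 0.03 ang -0.01764889712950435
zero2 [-0.0394  0.0001] 0.0394 ang -0.0018035103779650008
pivot [0.52784376 0.0054187 ] hold line [np.float64(0.6704650678008632), np.float64(0.6676579922300467)]
[[ 0.52765889  0.10341563  0.07604799]
 [ 0.48110618 -0.09382835  0.07566624]]
side proj [[317.0, 260.0], [360.0, 222.0]]
```

View pics/side2.png

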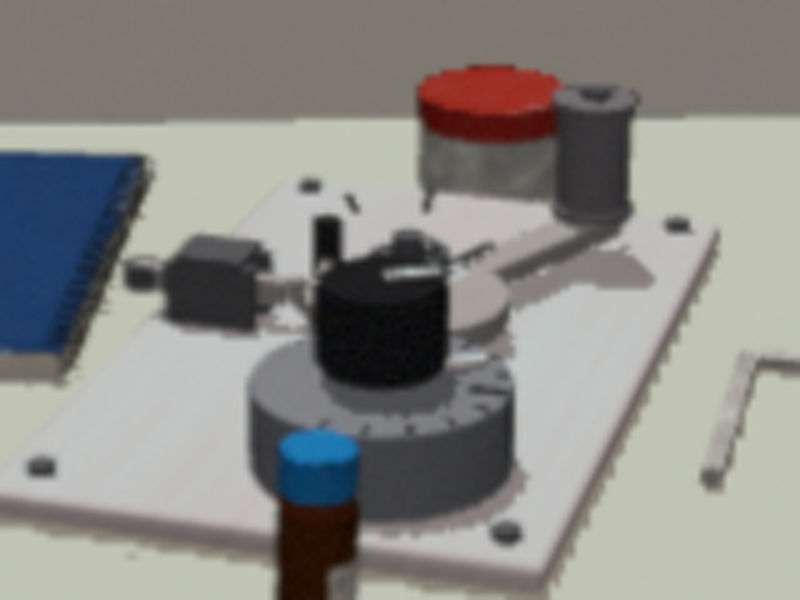

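The side view agrees: the fit projects the knob top and idler top onto the right pixels. The knob stands at about +0.55 rad, so it needs about 31.5° clockwise, and the stand's yaw is about -4.2°. I'm moving above the knob.

apply_moves(
  series=[
    [-45.8, -28.5, 0, 0, 0, 0, 1],
    [-45.8, -28.5, 0, 0, 0, 0, 1],
    [-45.8, -28.5, 0, 0, 0, 0, 1],
    [-45.8, -28.5, 0, 0, 0, 0, 1],
    [-45.8, -28.5, 0, 0, 0, 0, 1],
    [-45.8, -28.5, 10, 0, 0, 0, 1],
    [-45.8, -28.5, 10, 0, 0, 0, 1],
    [-45.8, -28.5, 10, 0, 0, 0, 1],
    [-45.8, -28.5, 15, 0, 0, 0, 1],
    [-45.8, -28.5, 15, 0, 0, 0, 1],
    [0, 0, 0, 0, 0, 0, 1],
    [0, 0, 0, 0, 0, 0, 1],
  ],
  grip_force=40,
)

```text
time_s: 1.75
position: [0.5188, 0.1026, 0.1713]
tool_rot: [[-0.946, 0.324, -0.001], [0.324, 0.946, 0.0], [0.001, 0.0, -1.0]]
ft_force: [0.8, 0.1, 0.1]
grip_width: 0.0853
gripper_force: 0.0
```

apply_moves(
  series=[
    [0, 0, 40, 0, 0, 0, 1],
    [0, 0, 40, 0, 0, 0, 1],
    [0, 0, 25, 0, 0, 0, 1],
    [0, 0, 14, 0, 0, 0, 1],
    [0, 0, 0, 0, 0, 0, 0.6],
    [0, 0, 0, 0, 0, 0, 0.3],
    [0, 0, 0, 0, 0, 0, 0.3],
    [0, 0, 0, 0, 0, 0, 0.3],
    [0, 0, 0, 0, 0, 0, 0.3],
    [0, 0, 0, 0, 0, 0, 0.3],
  ],
  grip_force=40,
)

```text
time_s: 3.0
position: [0.5196, 0.1025, 0.0536]
tool_rot: [[-0.946, 0.324, 0.002], [0.324, 0.946, 0.0], [-0.002, 0.001, -1.0]]
ft_force: [-0.8, 0.8, 5.1]
grip_width: 0.0387
gripper_force: 39.7
```

apply_moves(
  series=[
    [0, 0, 0, 0, 0, 5, 0.3],
    [0, 0, 0, 0, 0, 5, 0.3],
    [0, 0, 0, 0, 0, 5, 0.3],
    [0, 0, 0, 0, 0, 5, 0.3],
    [0, 0, 0, 0, 0, 5, 0.3],
    [0, 0, 0, 0, 0, 4, 0.3],
    [0, 0, 0, 0, 0, 2.5, 0.3],
    [0, 0, 0, 0, 0, 0, 0.3],
    [0, 0, 0, 0, 0, 0, 0.3],
    [0, 0, 0, 0, 0, 0, 0.3],
  ],
)

```text
time_s: 4.25
position: [0.5199, 0.1028, 0.0536]
tool_rot: [[-0.638, 0.77, 0.003], [0.77, 0.638, 0.001], [-0.001, 0.003, -1.0]]
ft_force: [-0.5, 3.4, 6.3]
grip_width: 0.0388
gripper_force: 39.8
```

Run:
```python
from h import *
S=get_image('side');cv2.imwrite('pics/side3.png',cv2.resize(S['frame'][225:325,260:380],None,fx=6,fy=6,interpolation=cv2.INTER_CUBIC)[...,::-1])
```

```text
(no output)
```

View pics/side3.png

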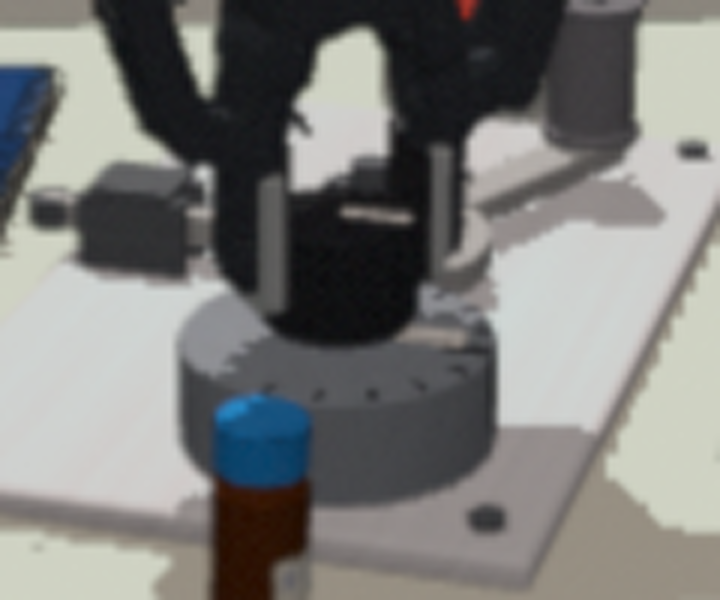

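The pointer bar at (435,335) runs straight into the zero mark at (480,342). I'm letting go, lifting, and moving aside towards the idler so the top camera can check it.

apply_moves(
  series=[
    [0, 0, 0, 0, 0, 0, 1],
    [0, 0, 0, 0, 0, 0, 1],
    [0, 0, 0, 0, 0, 0, 1],
    [0, 0, 0, 0, 0, 0, 1],
    [0, 0, -30, 0, 0, 0, 1],
    [0, 0, -40, 0, 0, 0, 1],
    [0, 0, -30, 0, 0, 0, 1],
    [-30, -37, 0, 0, 0, 10, 1],
    [-30, -37, 0, 0, 0, 0, 1],
    [-30, -37, 0, 0, 0, 0, 1],
    [-30, -37, 0, 0, 0, 0, 1],
    [0, 0, 0, 0, 0, 0, 1],
  ],
)

```text
time_s: 5.8
position: [0.457, -0.0796, 0.1524]
tool_rot: [[-0.49, 0.871, -0.0], [0.871, 0.49, -0.0], [-0.0, -0.0, -1.0]]
ft_force: [-0.2, 1.4, -0.7]
grip_width: 0.0855
gripper_force: 0.0
```

Run:
```python
from h import *
S=get_image('top');cv2.imwrite('pics/top4.png',cv2.resize(S['frame'][190:262,262:334],None,fx=8,fy=8,interpolation=cv2.INTER_CUBIC)[...,::-1])
print(telemetry.observe()['position'])
```

```text
[ 0.45741601 -0.07832173  0.15237993]
```

View pics/top4.png

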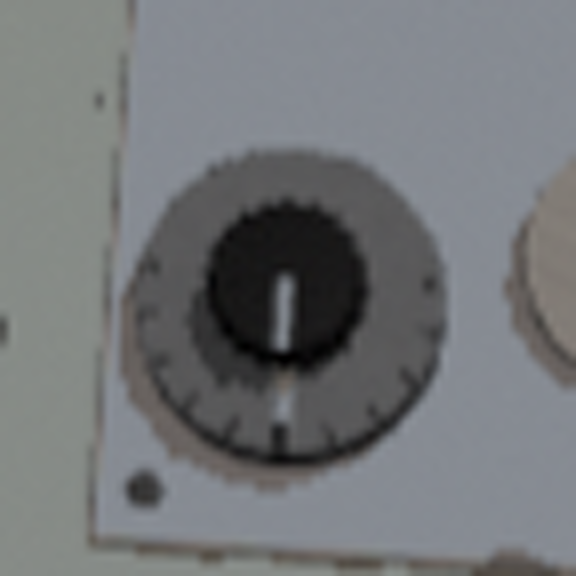

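The pointer lies on the zero mark: bar (286,378)→(283,418), mark at (280,438). I'll put numbers on the remaining angle and the idler goal.

Run:
```python
from st import *
for p in((283,418),(285,395)):
    l=R.T@(g(k(*p),.046)[:2]-knob[:2]); print(np.arctan2(-l[1],-l[0]))
T=np.array(telemetry.observe()['tool_rot']);p=np.array(telemetry.observe()['position'])
print(T.round(3).tolist(),'to idler in tool mm',(T.T@(np.r_[idl[:2],.15]-p)*1000).round(1),'tool y yaw',np.degrees(np.arctan2(T[1,1],T[0,1])),'tangent',np.degrees(yaw-2.007)+90,'o',o,idl)
```

```text
0.01824497161936608
0.024632370607679775
[[-0.493, 0.87, 0.0], [0.87, 0.493, 0.0], [0.0, 0.0, -1.0]] to idler in tool mm [-19.8  15.1   2.4] tool y yaw 29.541815315230693 tangent -29.272649473535154 o [0.53184419 0.00379734] [ 0.48060855 -0.08727293  0.08      ]
```

apply_moves(
  series=[
    [-19.8, 15.1, 0, 0, 0, 0, 1],
    [0, 0, 0, 0, 0, 9.8, 1],
    [0, 0, 0, 0, 0, 9.8, 1],
    [0, 0, 0, 0, 0, 9.8, 1],
    [0, 0, 0, 0, 0, 9.8, 1],
    [0, 0, 0, 0, 0, 9.8, 1],
    [0, 0, 0, 0, 0, 9.8, 1],
    [0, 0, 35, 0, 0, 0, 1],
    [0, 0, 35, 0, 0, 0, 1],
    [0, 0, 22, 0, 0, 0, 1],
    [0, 0, 10, 0, 0, 0, 1],
    [0, 0, 0, 0, 0, 0, 1],
  ],
)

```text
time_s: 7.4
position: [0.4808, -0.0865, 0.0502]
tool_rot: [[0.487, 0.873, -0.001], [0.873, -0.487, 0.0], [-0.0, -0.001, -1.0]]
ft_force: [-0.1, 0.2, 0.4]
grip_width: 0.0855
gripper_force: 0.0
```

apply_moves(
  series=[
    [0, 0, 0, 0, 0, 0, 0.6],
    [0, 0, 0, 0, 0, 0, 0.4],
    [0, 0, 0, 0, 0, 0, 0.2],
    [0, 0, 0, 0, 0, 0, 0.2],
    [0, 0, 0, 0, 0, 0, 0.2],
    [0, 0, 0, 0, 0, 0, 0.2],
    [0, 0, 0, 0, 0, 0, 0.2],
  ],
  grip_force=40,
)

```text
time_s: 8.28
position: [0.4824, -0.0882, 0.0513]
tool_rot: [[0.488, 0.873, 0.005], [0.873, -0.488, -0.002], [0.0, 0.005, -1.0]]
ft_force: [4.8, -2.9, 3.7]
grip_width: 0.0277
gripper_force: 39.4
```

apply_moves(
  series=[
    [0.26, 7.3, 0, 0, 0, -4, 0.2],
    [0.26, 7.3, 0, 0, 0, -4, 0.2],
    [0.26, 7.3, 0, 0, 0, -4, 0.2],
    [0.26, 7.3, 0, 0, 0, -4, 0.2],
    [0.26, 7.3, 0, 0, 0, -4, 0.2],
    [0.26, 7.3, 0, 0, 0, -4, 0.2],
    [0, 0, 0, 0, 0, 0, 0.2],
  ],
)

```text
time_s: 9.15
position: [0.5218, -0.1008, 0.0512]
tool_rot: [[0.09, 0.996, -0.001], [0.996, -0.09, -0.001], [-0.002, -0.001, -1.0]]
ft_force: [-6.9, -4.2, 8.9]
grip_width: 0.0278
gripper_force: 40.4
```

```bash
cat > ang.py <<'E'
from st import *
s=telemetry.observe();l=R.T@(np.array(s['position'])[:2]-o);print('arm',np.arctan2(l[1],l[0])+2.007,'r',np.hypot(*l),'ft',np.round(s['ft_force'],1),s['grip_width'],s['gripper_force'],s['time_s'])
E
python3 ang.py
```

```text
arm 0.4142807493144234 r 0.10506574652607378 ft [-6.3 -3.9  8.6] 0.027869876796551243 40.34545719623566 9.2
```

apply_moves(
  series=[
    [0.26, 7.3, 0, 0, 0, -4, 0.2],
    [0.26, 7.3, 0, 0, 0, -4, 0.2],
    [0.26, 7.3, 0, 0, 0, -4, 0.2],
    [0.26, 7.3, 0, 0, 0, -4, 0.2],
    [0.26, 7.3, 0, 0, 0, -4, 0.2],
    [0, 2, 0, 0, 0, -1, 0.2],
    [0, 0, 0, 0, 0, 0, 0.2],
    [0, 0, 0, 0, 0, 0, 0.2],
    [0, 0, 0, 0, 0, 0, 0.2],
    [0, 0, 0, 0, 0, 0, 0.2],
  ],
)

```text
time_s: 10.45
position: [0.56, -0.098, 0.0513]
tool_rot: [[-0.272, 0.962, -0.0], [0.962, 0.272, -0.003], [-0.003, -0.001, -1.0]]
ft_force: [-5.7, -7.6, 7.6]
grip_width: 0.0279
gripper_force: 40.0
```

```bash
python3 ang.py
python3 - <<'E'
from h import *
a=[]
for n,sl in(('side',(slice(200,325),slice(230,400))),('top',(slice(165,290),slice(255,425)))):
    a.append(cv2.resize(get_image(n)['frame'][sl],None,fx=2.3*2,fy=2.3*2,interpolation=cv2.INTER_CUBIC)[...,::-1])
v=np.vstack(a);v=cv2.resize(v,None,fx=.52,fy=.52,interpolation=cv2.INTER_AREA);cv2.imwrite('pics/fin.png',v);print(v.shape)
E
```

```text
arm 0.7805597460531328 r 0.10559024848418316 ft [-5.  -7.1  7.9] 0.028065084631930876 40.02671778202057 10.5
(598, 407, 3)
```

View pics/fin.png

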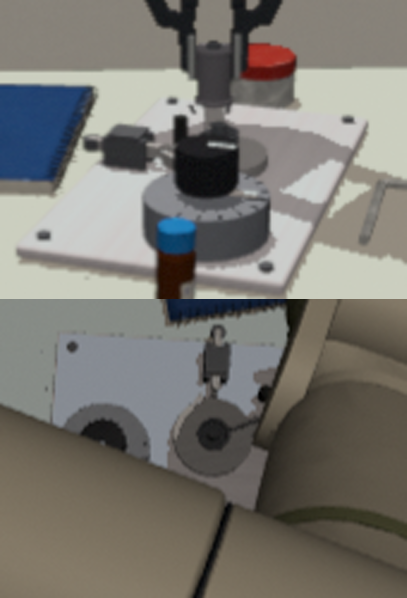

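The side view shows the roller gripped at (213,75) and the knob still at zero, with the tin, vial and hex key in place. From the measured TCP the arm is at about 0.78 rad, between the hold lines and past the click. I'm handing in.

```bash
python3 -c "
from rig import env
print(env.close_job())"
```

```text
the job is handed in; nothing more can be done
None
```

I turned the tare knob to zero (about 0.02 rad off in the top view) and released it; the fingers now hold the tensioner arm at about 0.78 rad, past the click and between the hold lines, and the job is handed in, though no verdict came back and I inferred the pawl's drop from the arm angle.

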